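# Load the wash basket and start the parts washer

### The arm

A 6-joint arm with a two-finger parallel gripper is mounted at the origin on a cart in front of the work surface, level with it; the furniture and walls round the work are solid. World frame = base frame: x ahead of the robot, y to its left, z up, the work surface at z = 0. Lengths are in m, angles in rad, forces in N, time in s.
With the tool pointing down it reaches from about 0.4 to 0.925 m from the base axis. Payload 12.5 kg.
Tool frame: the origin (TCP) lies between the finger pads; the fingertips stand finger_overhang ahead of it and the grasp point (between the pads) lies 8 mm behind it (finger_overhang is the distance from the TCP to the fingertips, in m); z points along the fingers, y is the direction in which the jaws open and shut (so a half turn about z gives the same grasp; the last joint's range is limited). The gripper opens to 95 mm and grips with 3 to 60 N. Pads are 20 mm wide; open, the fingers measure 119 mm over their backs; the gripper's body (75 mm by 180 mm) begins 59 mm behind the grasp point.
Start: joints at [-1.214, 0.491, 1.559, -0, 1.092, -0.106], TCP at [0.279, -0.559, 0.226] pointing down, gripper open.
Joint ranges: [-3.1, 3.1], [-0.84, 2.19], [0.05, 2.79], [-1.13, 4.28], [0.06, 2.93], [-2.69, 2.69]. Speed limits (rad/s): [2.22, 2.22, 2.79, 3.14, 3.14, 3.14].

### API

Orientations are given as a unit quaternion [x, y, z, w].
In Python, from cell import move_to, move_linear, set_joints, open_gripper, close_gripper, sleep, inverse_kinematics, get_image, MotionError, sign_off, look_for, trace, tip_of, get_time, get_q, get_qd, get_effort, get_eef_pos, get_tcp_rot, get_ft_force, get_torque, get_width, finger_overhang gives the robot as it stands. Calls block until the motion is done:
- move_to(position, orientation): joint-space move of the TCP to a pose.
- move_linear(position, velocity=0.15, orientation=None): straight line of the TCP; orientation=None keeps the orientation; velocity is the mean speed in m/s.
- set_joints(angles): joint-space move.
- open_gripper() and close_gripper(squeeze=None): open the fingers fully, or close them until they stop; squeeze is the grip in N (None keeps the last).
- sleep(seconds).
- inverse_kinematics(position, orientation): joint angles nearest the present ones, or None.
- get_image(name): name is "side" or "top"; returns a dict with "pixels" (420x560x3 uint8, blue, green, red), "range_z" (420x560 float32, m along the optical axis (not along the pixel's ray), 0 where there is no reading), "fovy" (degrees; the focal length in pixels is half the picture's height over the tangent of half this angle, whatever the lens; pixels are square), "cx", "cy" (the principal point, pixels), "dist_coeffs" ([k1, k2, p1, p2, k3] as OpenCV has them; the pictures are not rectified), "R" (3x3) and "t" (3): a world point X has camera coordinates R X + t. Camera axes: x right, y down, z forward; pixel columns grow to the right and rows downward; lengths in m; the calibration is good to about 2 mm. A picture is of the moment at which its call begins.
A pose or a line that the arm cannot do raises MotionError and nothing moves.
- sign_off(): hands the job in, once; it reports no verdict.
Trained networks look in a picture, given as the dict that the camera call returned (one of the last four; its "shot" number tells which), for a name from the list of things; names that differ only in an ending like _2 or _b are one class to them, and where a whole thing is asked for, a point or a joint stands for the part that bears it (a point fixed in the world has none). Each returns a list of dicts, best first, with "conf" (0 to 1); they miss things now and then, are a little off and sometimes report something else, mostly with a low value. They report only what shows in the picture. A call takes as long as a camera call. They do not tell look-alikes from the thing itself.
- look_for(picture, thing): "point" ([column, row] as shares, 0 to 1, of the picture: columns of its width, rows of its height, amid what is visible of it).
- trace(picture, thing): "pixels" (420x560 bool, what is visible of it) and "point" ([column, row] as shares, 0 to 1, of the picture: columns of its width, rows of its height, amid what is visible of it).
- tip_of(picture, thing): "point" ([column, row] as shares, 0 to 1, of the picture: columns of its width, rows of its height: a listed point, or the origin of a listed thing).
Readings, each from a call of its own:
- get_time(): time.
- get_q(): joint angles.
- get_qd(): joint speeds.
- get_effort(): joint torques, N m.
- get_eef_pos(): TCP position.
- get_tcp_rot(): TCP orientation.
- get_ft_force(): force on the tool from outside, world axes, zero at the start.
- get_torque(): the same for the moment, N m.
- get_width(): finger opening in m.
Only numpy, scipy, OpenCV 4.12 (cv2) and the standard library are available. Lean on these libraries where they do the work, as an engineer would, in place of code of your own. Each camera call takes 0.05 s, during which the arm holds its last target. There are 200 camera calls.

### The job

Get this batch of fittings into the wash: lift the wire basket up and off the prongs of the drying stand, stand it on the bench, and put every hex nipple and brass plug that lies loose on the bench into it. Then carry the loaded basket level, so that nothing spills, and lower it into the washer's chamber until it stands flat on the floor there; shut the lid and press the start button fully. Never tip the basket, and leave the spanner and the valve bodies where they are.

Things in the scene. Friction and masses are not known exactly. Their poses are not given: they have to be found in the camera images.
- basket: open wire wash basket, 160 long (x) by 120 wide (y), walls 40 high and 3 thick, floor 3 thick, about 0.24 kg. A fixed wire bail (6 thick) rises from the middle of the long walls and crosses above the basket's middle along y, 82 above the underside. Origin: centre of the underside, z up. At the start it hangs by the bail on the two prongs of the drying stand.
- basket_grip (a point): middle of the basket's bail, 82 above the underside, the place to grip it: a black rubber handgrip with flat sides, 12 thick (x), 52 long (along the basket's y) and 20 high (from 12 below to 8 above this point); axes as the basket's. A load all on one side of the bail tends to tip the basket about it.
- hook_rest (a point): fixed drying stand: where the middle of the bail hangs, 150 above the bench. Two wire prongs 80 apart (y = -40, +40) reach from the post (+x) towards -x and end in a V that holds the bail wire: back slope rising 45 on the +x side, lip 10 high and 10 long on the -x side. The bail comes off by lifting it about 17 (8 clears the lips) and drawing it away level to -x.
- drying_stand: the stand itself; origin on the bench straight below hook_rest, axes the same. Its post is 16 thick and 186 high, 100 from the origin at +x, on a round foot 104 across; the bench under the basket is free. If lifted more than 28, the basket's rear wall meets the prongs while it is drawn away from under them (100 of travel).
- chamber_floor (a point): parts washer, a fixed steel box: centre of its chamber's floor, 35 above the bench. Chamber open at the top, 144 (x) by 182 (y) inside, walls 6 thick, rim 130 above the bench; the basket fits with its long side along this y, about 10 to spare all round. A console 50 deep and 60 high is outside the wall at -x (towards the bench's middle); the lid hinges on the wall at +x.
- washer_lid (a joint): angle of the washer's lid, rad: 0 shut, 1.57 upright, 1.8 fully open. It starts open. A friction hinge holds it where it is left above about 1.2; below that it sinks shut by itself within 2 seconds. About 1 N at the tab moves it.
- lid_hinge (a point): middle of the lid's hinge line, on top of the chamber's wall at its +x side, 130 above the bench. These axes turn with the lid about y; with the lid shut they are chamber_floor's. The lid is a steel plate 156 deep and 198 wide that extends from here to its own -x, 10 thick along its +z (the outer face).
- lid_tab (a point): middle of the grip tab on the lid's front edge, 168 from the hinge line along the lid's -x; the tab is 70 wide, 7 thick and projects 25 from the lid's edge. With the lid open it is the topmost part.
- start_button (a joint): travel of the washer's start button, m: 0 out, 0.006 fully down; springs back. 5 N presses it home.
- start_button_top (a point): top of the start button (26 across, pressed straight down), 78 above the bench on top of the washer's console, at the end nearer the robot; moves with the button.
- nipple_1_centre (a point): threaded steel hex nipple standing upright, 37 tall, lower thread 24 and upper thread 20 across, hexagonal collar 27 across the flats and 31 across the corners between 13 and 22 above its foot; 0.07 kg. The point is its centre, 18.5 above its foot. May be absent.
- nipple_2_centre (a point): threaded steel hex nipple standing upright, 37 tall, lower thread 24 and upper thread 20 across, hexagonal collar 27 across the flats and 31 across the corners between 13 and 22 above its foot; 0.07 kg. The point is its centre, 18.5 above its foot. May be absent.
- nipple_3_centre (a point): threaded steel hex nipple standing upright, 37 tall, lower thread 24 and upper thread 20 across, hexagonal collar 27 across the flats and 31 across the corners between 13 and 22 above its foot; 0.07 kg. The point is its centre, 18.5 above its foot. May be absent.
- plug_1_centre (a point): brass plug standing upright, 23 tall: round foot 25 across and 11 high, square head 14 across above it; 0.045 kg. The point is its centre, 11.5 above its foot. May be absent.
- plug_2_centre (a point): brass plug standing upright, 23 tall: round foot 25 across and 11 high, square head 14 across above it; 0.045 kg. The point is its centre, 11.5 above its foot. May be absent.
- spanner: bystander: open spanner lying flat near the front edge of the bench, 30 x 150 (its y) x 6; origin under its middle. The bench top's front edge runs straight from x 0.17, y -0.21 to x 0.47, y 0.31 (m, robot frame) and its right end from x 0.17, y -0.21 to x 0.66, y -0.50.
- valve_large: bystander: dark large valve body, 74 x 90 x 122 high, at the back near the drill; origin at its underside. The drill, with its vice and feed lever, fills the space at y above 0.08 m where x is over 0.56 m, up to 0.6 m high.
- valve_small: bystander: small valve body, 38 x 46 x 86 high, at the back between washer and stand; origin at its underside.
Things that resemble listed ones, but are neither listed nor needed, are in the scene too. What is shaped like the part that bears nipple_1_centre but pink or red is not meant.

How it is judged:
On the way, in this order (a step that is already met when the one before it is completed fails the run):
1. the basket is off the prongs and stands on the bench (height (world z) of basket between -0.01 and 0.008 m and angle between basket's own z axis and vertical below 0.08 rad), for 0.3 s.
2. all the fittings are in the basket while it stands on the bench (all of step 1 and x of nipple_1_centre in the frame of basket_grip between -0.08 and 0.08 m and y of nipple_1_centre in the frame of basket_grip between -0.06 and 0.06 m and z of nipple_1_centre in the frame of basket_grip between -0.087 and -0.027 m and x of nipple_2_centre in the frame of basket_grip between -0.08 and 0.08 m and y of nipple_2_centre in the frame of basket_grip between -0.06 and 0.06 m and z of nipple_2_centre in the frame of basket_grip between -0.087 and -0.027 m and x of nipple_3_centre in the frame of basket_grip between -0.08 and 0.08 m and y of nipple_3_centre in the frame of basket_grip between -0.06 and 0.06 m and z of nipple_3_centre in the frame of basket_grip between -0.087 and -0.027 m and x of plug_1_centre in the frame of basket_grip between -0.08 and 0.08 m and y of plug_1_centre in the frame of basket_grip between -0.06 and 0.06 m and z of plug_1_centre in the frame of basket_grip between -0.087 and -0.027 m and x of plug_2_centre in the frame of basket_grip between -0.08 and 0.08 m and y of plug_2_centre in the frame of basket_grip between -0.06 and 0.06 m and z of plug_2_centre in the frame of basket_grip between -0.087 and -0.027 m), for 0.3 s.
3. the basket stands on the floor of the washer's chamber with all the fittings in it (x of basket in the frame of chamber_floor between -0.02 and 0.02 m and y of basket in the frame of chamber_floor between -0.02 and 0.02 m and z of basket in the frame of chamber_floor between -0.01 and 0.01 m and angle between basket's own z axis and vertical below 0.08 rad and x of nipple_1_centre in the frame of basket_grip between -0.08 and 0.08 m and y of nipple_1_centre in the frame of basket_grip between -0.06 and 0.06 m and z of nipple_1_centre in the frame of basket_grip between -0.087 and -0.027 m and x of nipple_2_centre in the frame of basket_grip between -0.08 and 0.08 m and y of nipple_2_centre in the frame of basket_grip between -0.06 and 0.06 m and z of nipple_2_centre in the frame of basket_grip between -0.087 and -0.027 m and x of nipple_3_centre in the frame of basket_grip between -0.08 and 0.08 m and y of nipple_3_centre in the frame of basket_grip between -0.06 and 0.06 m and z of nipple_3_centre in the frame of basket_grip between -0.087 and -0.027 m and x of plug_1_centre in the frame of basket_grip between -0.08 and 0.08 m and y of plug_1_centre in the frame of basket_grip between -0.06 and 0.06 m and z of plug_1_centre in the frame of basket_grip between -0.087 and -0.027 m and x of plug_2_centre in the frame of basket_grip between -0.08 and 0.08 m and y of plug_2_centre in the frame of basket_grip between -0.06 and 0.06 m and z of plug_2_centre in the frame of basket_grip between -0.087 and -0.027 m), for 0.3 s.
4. the lid is shut (value of joint washer_lid below 0.04 rad), for 0.2 s.
5. the start button is pressed fully, with the lid shut (value of joint start_button above 0.0048 m and value of joint washer_lid below 0.04 rad), for 0.05 s.
At the end, for the whole second after the job is handed in: The basket stands flat on the chamber's floor (within 20 mm of its middle, within 10 mm in height and 0.08 rad of level) and is at rest, with every fitting of the batch inside it, the lid is shut (within 0.04 rad) and the start button, pressed at least 4.8 mm with the lid shut, is out again (all of step 3 and value of joint washer_lid below 0.04 rad and value of joint start_button below 0.002 m and linear speed of basket below 0.02 m/s); the robot touches nothing.
It fails at once if the basket is tipped more than 0.35 rad (20 degrees) from level (angle between basket's own z axis and vertical above 0.35 rad).
It fails at once if the spanner or a valve body is moved more than 40 mm (distance of any of spanner, valve_large, valve_small from where it was at the start of the episode above 0.04 m).
Of nipple_1, nipple_2, nipple_3, plug_1, plug_2 only 3 to 5 are there at a start; the rules pass over those that are not, and their reading is None.
At some moment in a run one of nipple_1, nipple_2, nipple_3, plug_1, plug_2 may be knocked a few centimetres aside while the robot is not near it.
It also fails if it takes over 210 s, if anything falls off the work surface, if the arm or the gripper's body presses on something with over 40 N, if the wrist force passes 120 N, or if a joint passes its speed limit or range.

## Working session

There is one attempt and no reset: what is moved stays moved. The work goes in short steps, each a Python script; the robot and the scene stay as the last script left them, time stands still between calls to the robot, and variables do not carry over. Pictures are saved under pics/ and viewed, about 12 in all and at most 16, crops included, and the job is handed in when it is done.

```bash
mkdir -p pics; ls
cat > h.py <<'E'
import numpy as np, cv2
from cell import *
def K(p):
    f=p["pixels"].shape[0]/2/np.tan(np.radians(p["fovy"])/2)
    return np.array([[f,0,p["cx"]],[0,f,p["cy"]],[0,0,1]])
def rays(p,uv):
    n=cv2.undistortPoints(np.array(uv,float).reshape(-1,1,2),K(p),np.array(p["dist_coeffs"],float)).reshape(-1,2)
    return np.c_[n,np.ones(len(n))]
def deproj(p,uv,z=None):
    uv=np.array(uv,float).reshape(-1,2)
    if z is None: z=p["range_z"][uv[:,1].round().astype(int),uv[:,0].round().astype(int)]
    return (rays(p,uv)*np.reshape(z,(-1,1))-np.array(p["t"]))@np.array(p["R"])
def at_height(p,uv,h):
    R=np.array(p["R"]);c=-R.T@np.array(p["t"]);d=rays(p,uv)@R
    return c+d*((h-c[2])/d[:,2:3])
def proj(p,X):
    r,_=cv2.Rodrigues(np.array(p["R"],float))
    return cv2.projectPoints(np.array(X,float).reshape(-1,1,3),r,np.array(p["t"],float),K(p),np.array(p["dist_coeffs"],float))[0].reshape(-1,2)
def px(pt): return np.array(pt)*[560,420]
def cloud(p,mask=None):
    m=p["range_z"]>0
    if mask is not None: m&=mask
    v,u=np.nonzero(m); return deproj(p,np.c_[u,v]),np.c_[u,v]
def down(yaw):
    "tool down; jaws (tool y) at world angle yaw"
    from scipy.spatial.transform import Rotation as Ro
    y=np.array([np.cos(yaw),np.sin(yaw),0]);z=np.array([0,0,-1.]);x=np.cross(y,z)
    return Ro.from_matrix(np.c_[x,y,z]).as_quat()
E
python3 - <<'E'
from h import *
print(finger_overhang if not callable(finger_overhang) else finger_overhang(), get_time())
for n in ("top","side"):
    p=get_image(n); cv2.imwrite(f"pics/{n}0.png",cv2.resize(p["pixels"],(800,600)))
    R=np.array(p["R"]);print(n,(-R.T@np.array(p["t"])).round(3),R[2].round(2))
    for t in ["basket","basket_grip","hook_rest","drying_stand","chamber_floor","lid_hinge","lid_tab","start_button_top","nipple_1_centre","plug_1_centre","spanner","valve_large","valve_small"]:
        for d in tip_of(p,t)[:6]:
            u=px(d["point"]); ui=np.clip(u.round(),0,[559,419])
            print(t,round(d["conf"],2),u.round(),deproj(p,ui)[0].round(3))
E
```

```text
pics
0.011 0.0
top [ 0.49  -0.129  1.173] [ 0.08  0.01 -1.  ]
basket 0.85 [266. 169.] [ 0.674 -0.09   0.073]
basket_grip 0.74 [262. 159.] [ 0.683 -0.083  0.152]
hook_rest 0.67 [262. 162.] [ 0.676 -0.084  0.156]
chamber_floor 0.91 [369. 217.] [ 0.568 -0.34   0.036]
lid_hinge 0.82 [405. 231.] [ 0.531 -0.402  0.136]
lid_tab 0.93 [440. 240.] [ 0.509 -0.424  0.306]
lid_tab 0.51 [368. 216.] [ 0.57  -0.337  0.035]
start_button_top 0.41 [315. 218.] [ 0.56  -0.206  0.08 ]
nipple_1_centre 0.66 [190. 248.] [0.485 0.094 0.023]
nipple_1_centre 0.56 [206. 205.] [0.591 0.056 0.032]
nipple_1_centre 0.51 [246. 255.] [ 0.471 -0.043  0.02 ]
nipple_1_centre 0.48 [205. 271.] [0.431 0.053 0.035]
nipple_1_centre 0.42 [164. 246.] [0.489 0.158 0.024]
plug_1_centre 0.42 [256. 216.] [ 0.567 -0.065  0.014]
spanner 0.57 [254. 297.] [ 0.368 -0.064  0.005]
valve_large 0.85 [216. 136.] [0.743 0.025 0.112]
valve_large 0.56 [365. 218.] [ 0.565 -0.331  0.032]
valve_large 0.29 [262. 171.] [ 0.682 -0.077 -0.002]
valve_small 0.6 [306. 137.] [ 0.758 -0.184  0.053]
side [-0.095  0.901  0.666] [ 0.51 -0.75 -0.41]
basket 0.7
[... 171 characters left out ...]
0.672 -0.077  0.001]
lid_hinge 0.68 [360. 176.] [ 0.626 -0.597  0.049]
lid_tab 0.91 [374. 122.] [ 0.508 -0.417  0.291]
start_button_top 0.5 [314. 212.] [ 0.562 -0.196  0.083]
nipple_1_centre 0.57 [276. 290.] [0.474 0.103 0.028]
nipple_1_centre 0.54 [303. 290.] [0.425 0.068 0.028]
nipple_1_centre 0.47 [308. 268.] [ 0.473 -0.028  0.021]
nipple_1_centre 0.42 [244. 268.] [0.592 0.069 0.027]
nipple_1_centre 0.25 [252. 219.] [ 0.687 -0.086  0.07 ]
plug_1_centre 0.51 [284. 253.] [-0.095  0.901  0.666]
spanner 0.74 [352. 281.] [ 0.368 -0.058  0.007]
valve_large 0.69 [198. 253.] [0.744 0.066 0.018]
valve_large 0.63 [376. 122.] [ 0.5   -0.413  0.293]
valve_small 0.54 [250. 221.] [ 0.636 -0.014  0.107]
```

Run:
```python
from h import *
p=get_image("top"); a=p["pixels"][100:330,130:470]; cv2.imwrite("pics/top1.png",cv2.resize(a,(800,541),interpolation=cv2.INTER_CUBIC))
p=get_image("side"); a=p["pixels"][100:330,140:440]; cv2.imwrite("pics/side1.png",cv2.resize(a,(780,598),interpolation=cv2.INTER_CUBIC))
```

```text
(no output)
```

View pics/top1.png

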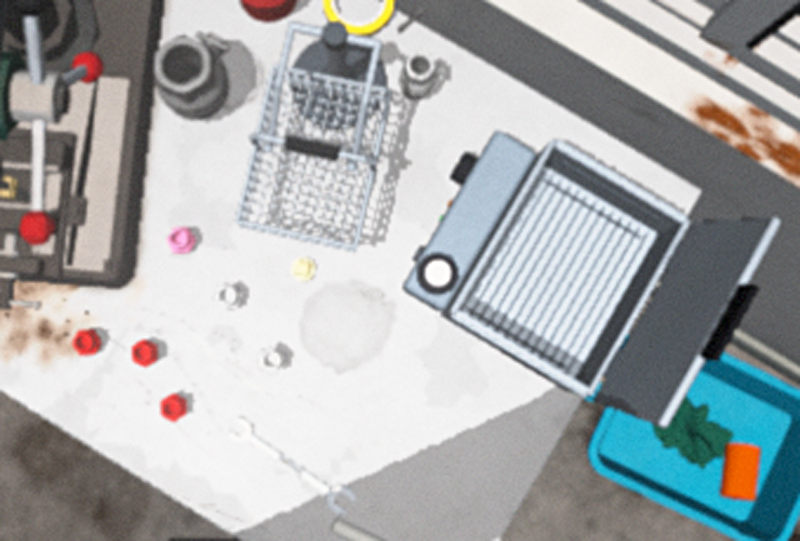

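View pics/side1.png

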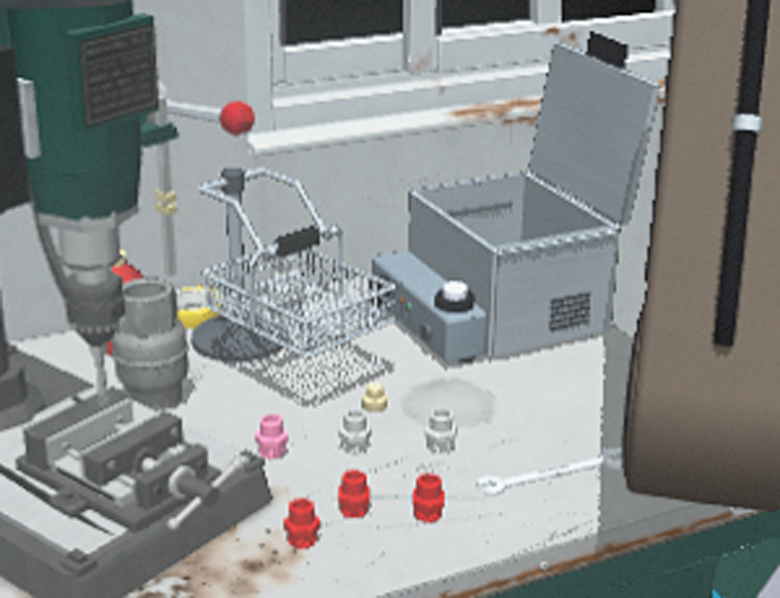

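The steel nipples show at crop pixels (232,294) and (275,357), and a single plug at (304,268). The pink and red ones are decoys. The stand and basket are at the top centre, the washer is on the right with its lid open, and the spanner is at (290,460). Next I'll measure precisely.

```bash
cat >> h.py <<'E'
def near(C,xy,r,z0,z1):
    return C[(np.hypot(*(C[:,:2]-xy).T)<r)&(C[:,2]>z0)&(C[:,2]<z1)]
def pca(P):
    c=P.mean(0); w,v=np.linalg.eigh(np.cov((P-c)[:,:2].T)); return c,np.arctan2(v[1,1],v[0,1]),np.sqrt(w)
E
python3 - <<'E'
from h import *
from collections import defaultdict
T=get_image("top");S=get_image("side")
for n,p in(("top",T),("side",S)):
    C,uv=cloud(p); col=p["pixels"][uv[:,1],uv[:,0]].astype(int)
    print(n,"bench z",np.median(near(C,[.45,-.13],.05,-.03,.03)[:,2]).round(4))
    g=(np.hypot(*(C[:,:2]-[.68,-.084]).T)<.05)&(C[:,2]>.135)&(C[:,2]<.17)&(col.max(1)<70)
    c,a,w=pca(C[g]); e=(C[g][:,:2]-c[:2])@[np.cos(a),np.sin(a)]
    print(" grip",g.sum(),c.round(4),"axis",a.round(3),np.ptp(e).round(3),"ztop",C[g][:,2].max().round(3))
    m=[d for d in trace(p,"basket")][:1]
    if m:
        P,_=cloud(p,m[0]["pixels"]);q=P[(P[:,2]>.09)&(P[:,2]<.125)]
        print(" basket rim",len(q),cv2.minAreaRect(q[:,:2].astype(np.float32)))
    r=near(C,[.568,-.34],.17,.122,.137); b=cv2.minAreaRect(r[:,:2].astype(np.float32)); print(" rim",len(r),b, cv2.boxPoints(b).round(3).tolist())
    r=near(C,[.568,-.34],.05,.02,.05);print(" floor z",len(r),np.median(r[:,2]) if len(r) else None)
    w=(np.hypot(*(C[:,:2]-[.56,-.2]).T)<.03)&(C[:,2]>.065)&(C[:,2]<.095)&(col.min(1)>200); print(" button",w.sum(),C[w].mean(0).round(4),C[w][:,2].max().round(4))
    for t in("nipple_1_centre","plug_1_centre"):
      for d in trace(p,t):
        P,u=cloud(p,d["pixels"]); P=P[P[:,2]>.005]
        if len(P)>4: print(" ",t,round(d["conf"],2),px(d["point"]).round(),np.median(P,0).round(3),"top",P[:,2].max().round(3),np.median(p["pixels"][d["pixels"]],0))
    l=near(C,[.5,-.43],.2,.29,.32);print(" lidtop",len(l),l.mean(0).round(3) if len(l) else 0,l[:,2].max() if len(l) else 0)
E
```

```text
top bench z -0.001
 grip 71 [ 0.6741 -0.0843  0.1557] axis 1.367 0.046 ztop 0.159
 basket rim 425 ((0.6768935918807983, -0.08414016664028168), (0.12227743864059448, 0.16262711584568024), 78.49064636230469)
 rim 1170 ((0.5697510838508606, -0.3327721953392029), (0.16200502216815948, 0.2017688751220703), 60.1688117980957) [[0.44200000166893005, -0.3529999852180481], [0.6169999837875366, -0.453000009059906], [0.6980000138282776, -0.31299999356269836], [0.5230000019073486, -0.21199999749660492]]
 floor z 1314 0.033872711449597345
 button 88 [ 0.566  -0.207   0.0805] 0.0862
  nipple_1_centre 0.64 [208. 203.] [0.599 0.057 0.023] top 0.04 [202. 163. 238.]
  nipple_1_centre 0.58 [245. 252.] [ 0.478 -0.041  0.023] top 0.039 [234. 234. 234.]
  nipple_1_centre 0.54 [204. 271.] [0.426 0.06  0.023] top 0.041 [ 74.  75. 232.]
  nipple_1_centre 0.41 [164. 245.] [0.491 0.152 0.022] top 0.04 [ 64.  66. 222.]
  plug_1_centre 0.31 [418. 235.] [ 0.52  -0.414  0.229] top 0.309 [93. 87. 82.]
 lidtop 243 [ 0.517 -0.427  0.301] 0.30935254721277966
side bench z 0.0009
 grip 72 [ 0.6729 -0.0815  0.1503] axis 1
[... 423 characters left out ...]
29153442]]
 floor z 0 None
 button 34 [ 0.5644 -0.2038  0.0822] 0.0849
  nipple_1_centre 0.77 [274. 290.] [0.477 0.1   0.025] top 0.041 [ 66.  67. 182.]
  nipple_1_centre 0.72 [243. 266.] [0.595 0.064 0.024] top 0.039 [164. 135. 213.]
  nipple_1_centre 0.49 [302. 287.] [0.422 0.068 0.026] top 0.041 [ 63.  64. 185.]
  nipple_1_centre 0.47 [307. 269.] [ 0.472 -0.033  0.024] top 0.041 [173. 173. 169.]
  nipple_1_centre 0.47 [254. 303.] [0.487 0.16  0.025] top 0.041 [ 66.  67. 182.]
  plug_1_centre 0.6 [368. 147.] [ 0.515 -0.408  0.216] top 0.31 [138. 133. 123.]
  plug_1_centre 0.52 [283. 253.] [ 0.568 -0.065  0.014] top 0.026 [155. 191. 196.]
 lidtop 123 [ 0.513 -0.423  0.3  ] 0.310079439775016
```

Run:
```python
from h import *
T=get_image("top");S=get_image("side")
ax=np.array([-.498,-.867]);ay=np.array([.867,-.498]);c0=np.array([.57,-.335])
for p in(T,S):
    for d in trace(p,"spanner")[:1]:
        P,_=cloud(p,d["pixels"]);P=P[P[:,2]<.03];print("spanner",d["conf"],cv2.boxPoints(cv2.minAreaRect(P[:,:2].astype(np.float32))).round(3).tolist())
C,_=cloud(T)
L=(C[:,:2]-c0)@np.c_[ax,ay]
f=(np.abs(L)<.13).all(1)&(C[:,2]>.025)&(C[:,2]<.045);print("floor ext",np.percentile(L[f],[1,99],axis=0).round(4),cv2.minAreaRect(C[f][:,:2].astype(np.float32)))
f=(np.abs(L)<[.09,.12]).all(1)&(C[:,2]>.126)&(C[:,2]<.134)
# inner rim edges: wall points per side
for n,s in(("-x",(L[:,0]<-.06)&(abs(L[:,1])<.07)),("+x",(L[:,0]>.06)&(abs(L[:,1])<.07)),("-y",(L[:,1]<-.08)&(abs(L[:,0])<.05)),("+y",(L[:,1]>.08)&(abs(L[:,0])<.05))):
    q=L[f&s][:,0 if n[1]=="x" else 1]; print(n,len(q),np.percentile(q,[2,50,98]).round(4) if len(q) else 0)
f=(np.abs(L-[-.1,0])<[.05,.12]).all(1)&(C[:,2]>.055)&(C[:,2]<.066);print("console",np.percentile(L[f],[1,99],axis=0).round(3))
P=get_eef_pos()
move_linear([P[0],P[1],.45],.25)
yaw=-.20
for y in(yaw,yaw+np.pi):
    print(y,inverse_kinematics([.6735,-.083,.3],down(y)),inverse_kinematics([.44,-.16,.2],down(y-.32)),inverse_kinematics([.57,-.335,.2],down(y-.32)))
```

```text
spanner 0.49 [[0.31700000166893005, -0.11599999666213989], [0.33899998664855957, -0.13099999725818634], [0.4169999957084656, -0.00800000037997961], [0.39399999380111694, 0.006000000052154064]]
spanner 0.74 [[0.3160000145435333, -0.10999999940395355], [0.33899998664855957, -0.12600000202655792], [0.42100000381469727, -0.008999999612569809], [0.39800000190734863, 0.007000000216066837]]
floor ext [[-0.0699 -0.0848]
 [ 0.0675  0.0904]] ((0.5816166400909424, -0.3081725239753723), (0.1947241723537445, 0.19185759127140045), 59.81148147583008)
-x 143 [-0.0823 -0.0793 -0.0765]
+x 193 [0.0671 0.0713 0.0765]
-y 155 [-0.101  -0.0962 -0.0922]
+y 154 [0.0898 0.0939 0.0988]
console [[-0.132 -0.094]
 [-0.082  0.092]]
-0.2 [-2.19884269e-01  5.14938215e-01  1.31385971e+00 -4.44089210e-16
  1.31279473e+00 -1.98842690e-02] [-4.89995397e-01  3.02939880e-01  1.96150941e+00 -4.44089210e-16
  8.77143362e-01  3.00046026e-02] [-6.31180578e-01  5.66856052e-01  1.49218528e+00 -4.44089210e-16
  1.08255132e+00 -1.11180578e-01]
2.941592653589793 None None None
```

```bash
cat > st.py <<'E'
import numpy as np
G=np.array([.6737,-.083]); BY=-.20        # hanging grip, basket yaw
ax=np.array([-.498,-.867]);ay=np.array([.867,-.498]);CH=np.array([.571,-.332]);CY=-.521
B=np.array([.440,-.159])                   # basket place on bench, yaw CY
E
python3 - <<'E'
from h import *;from st import *
q=down(BY)
move_to([*G,.30],q); move_linear([*G,.19],.15); move_linear([*G,.141],.06)
print(get_ft_force().round(1))
close_gripper(60); print("w",get_width(),get_ft_force().round(1))
move_linear([*G,.159],.04); print(get_ft_force().round(1),get_width())
for n in("side",):
    p=get_image(n); cv2.imwrite(f"pics/{n}2.png",cv2.resize(p["pixels"][100:330,140:440],(780,598),interpolation=cv2.INTER_CUBIC))
E
```

```text
[-0.5  0.8 -0.1]
w 0.011421620058296686 [ 5.2 -1.6  1.8]
[-0.6 -0.1 -2.9] 0.011466111884841642
```

View pics/side2.png

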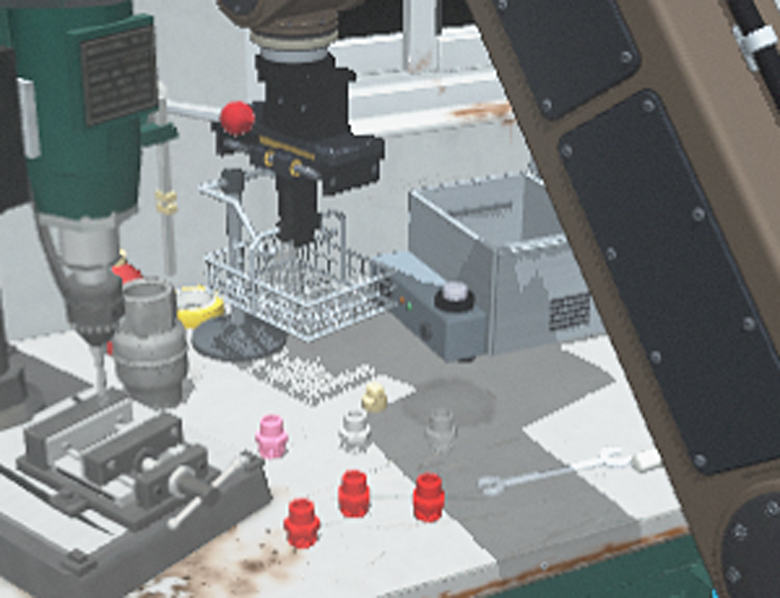

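The basket is lifted clear and level, with about 2.4 N of weight on the wrist. I'll draw it away and set it down.

Run:
```python
from h import *;from st import *
d=np.array([np.cos(BY),np.sin(BY)])
P=G-.14*d
move_linear([*P,.159],.08)
move_linear([*P,.20],.1)
move_linear([*B,.20],.12,down(CY))
move_linear([*B,.085],.08)
z=.085
while z>.068:
    z-=.002; move_linear([*B,z],.03); f=get_ft_force()[2]; print(round(z,3),f.round(1))
    if f>0: break
open_gripper(); print(get_ft_force().round(1))
move_linear([*B,.25],.12)
move_to([.55,-.45,.45],down(CY))
for n in("top","side"):
    p=get_image(n); C,uv=cloud(p); 
    if n=="top": cv2.imwrite("pics/top3.png",cv2.resize(p["pixels"][100:330,130:470],(800,541),interpolation=cv2.INTER_CUBIC))
    L=(C[:,:2]-B)@np.c_[ay,-ax]
    f=(np.abs(L)<[.11,.095]).all(1)&(C[:,2]>.03)&(C[:,2]<.045); r=cv2.minAreaRect(C[f][:,:2].astype(np.float32));print(n,f.sum(),r)
print(get_time())
```

```text
0.083 -2.4
0.081 -1.9
0.079 -2.4
0.077 -2.0
0.075 -2.5
0.073 4.3
[-0.5  0.2 -0.2]
top 440 ((0.4442262649536133, -0.1738857924938202), (0.14994339644908905, 0.19070501625537872), 56.75503158569336)
side 495 ((0.44384220242500305, -0.1791868805885315), (0.15782836079597473, 0.19278329610824585), 59.84381866455078)
20.5667
```

View pics/top3.png

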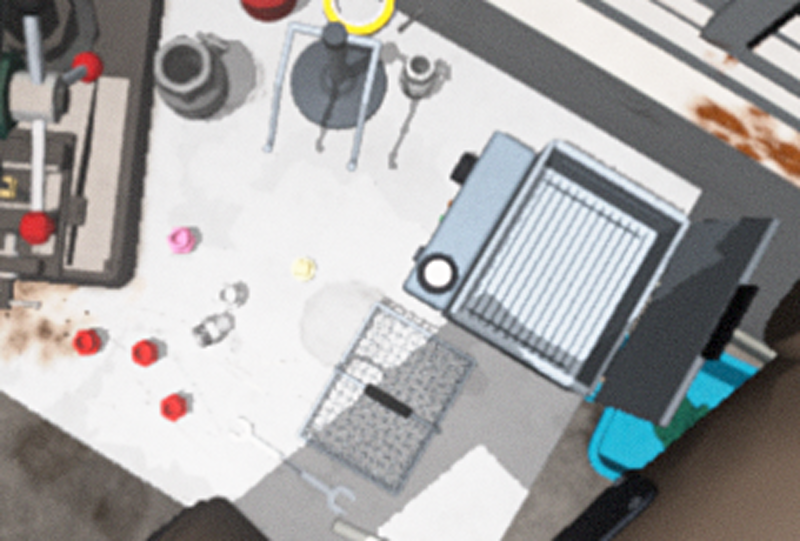

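The basket stands on the bench. The second nipple has been knocked to crop pixel (213,330), lying on its side next to nipple A at (233,293). The plug is unmoved at (304,268).

```bash
cat >> h.py <<'E'
def blob(xy,r=.03,z0=.006,z1=.06):
    out=[]
    for n in("top","side"):
        p=get_image(n);C,uv=cloud(p);m=(np.hypot(*(C[:,:2]-xy).T)<r)&(C[:,2]>z0)&(C[:,2]<z1);q=C[m]
        if len(q)<5: print(n,"few",len(q));continue
        b=cv2.minAreaRect(q[:,:2].astype(np.float32)); c,a,w=pca(q)
        print(n,len(q),"mean",c.round(4),"rect",np.round(b[0],4),np.round(b[1],3),"long axis",a.round(2),"sd",w.round(4),"top",np.percentile(q[:,2],97).round(4))
        if n=="top": out=[q,b]
    return out
E
python3 - <<'E'
from h import *
p=get_image("top")
uv=[(228.6,225),(259.2,214),(220.5,240.2)]
X=np.vstack([at_height(p,[u],h) for u,h in zip(uv,[.025,.015,.015])]);print(X.round(3))
for x,r in zip(X,(.022,.022,.026)): print(x.round(3)); blob(x[:2],r)
a=p["pixels"][195:265,190:280];cv2.imwrite("pics/c4.png",cv2.resize(a,(720,560),interpolation=cv2.INTER_NEAREST))
E
```

```text
[[ 0.543  0.     0.025]
 [ 0.572 -0.073  0.015]
 [ 0.506  0.02   0.015]]
[0.543 0.    0.025]
top 110 mean [0.5418 0.0056 0.0254] rect [0.5423 0.0058] [0.027 0.028] long axis -3.02 sd [0.0071 0.0073] top 0.0386
side 142 mean [0.5392 0.0113 0.0251] rect [0.5421 0.0084] [0.028 0.025] long axis -2.57 sd [0.0065 0.0072] top 0.0389
[ 0.572 -0.073  0.015]
top 79 mean [ 0.5726 -0.0711  0.0146] rect [ 0.5736 -0.0712] [0.022 0.022] long axis -2.7 sd [0.0061 0.0063] top 0.0241
side 74 mean [ 0.5707 -0.0667  0.0153] rect [ 0.5729 -0.0674] [0.026 0.023] long axis -2.45 sd [0.0056 0.0064] top 0.0252
[0.506 0.02  0.015]
top 164 mean [0.5069 0.0227 0.0226] rect [0.5088 0.0217] [0.028 0.046] long axis 2.22 sd [0.0072 0.0113] top 0.0303
side 126 mean [0.5035 0.0299 0.0219] rect [0.5077 0.023 ] [0.029 0.047] long axis 2.5 sd [0.0072 0.0106] top 0.0328
```

View pics/c4.png

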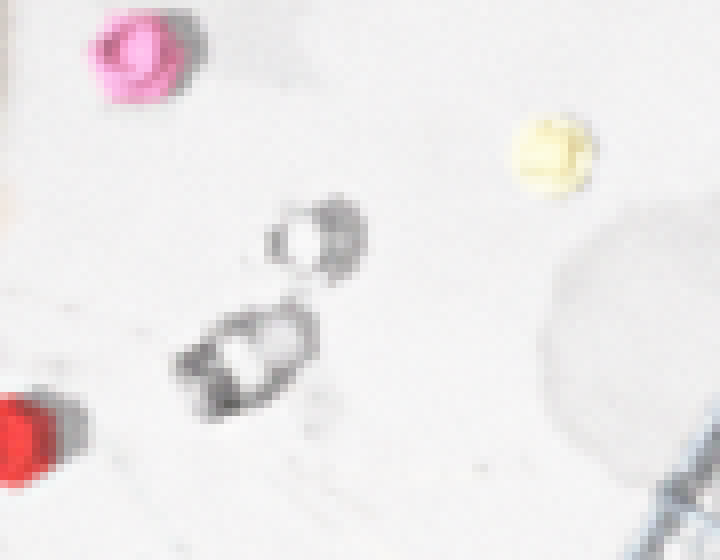

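```bash
cat >> h.py <<'E'
import st
def pick_drop(xy,yaw,z,bx,by,grip=40,zd=.060):
    BYAW=st.CY+np.pi/2
    move_to([*xy,.15],down(yaw)); move_linear([*xy,z+.045],.15); move_linear([*xy,z],.06)
    print("ft",get_ft_force().round(1)); close_gripper(grip); w=get_width()
    move_linear([*xy,.15],.12); print("w",round(w,4),round(get_width(),4),get_ft_force().round(1))
    if get_width()<.008: open_gripper(); return False
    D=st.B+bx*st.ay-by*st.ax
    move_linear([*D,.15],.2,down(BYAW)); move_linear([*D,zd],.08)
    open_gripper(); sleep(.2); move_linear([*D,.16],.15); return True
E
python3 - <<'E'
from h import *
print(pick_drop([.508,.0225],.55,.014,-.042,0))
move_to([.60,-.25,.35],down(.3))
b=blob(np.array([.542,.007]),.024); blob(np.array([.572,-.07]),.024);blob(np.array([.508,.0225]),.02)
p=get_image("top");cv2.imwrite("pics/top5.png",cv2.resize(p["pixels"][190:310,190:340],(750,600),interpolation=cv2.INTER_CUBIC)); print(get_time())
E
```

```text
ft [-1.3  0.3 -0. ]
w 0.0299 0.0301 [ 0.7 -0.7 -0.6]
True
top 109 mean [0.5419 0.0057 0.0255] rect [0.5423 0.006 ] [0.026 0.028] long axis -2.84 sd [0.0071 0.0073] top 0.038
side 147 mean [0.5393 0.0115 0.025 ] rect [0.542  0.0084] [0.027 0.028] long axis -2.37 sd [0.0064 0.0073] top 0.0384
top 74 mean [ 0.5726 -0.0711  0.0147] rect [ 0.5738 -0.0711] [0.023 0.022] long axis 0.99 sd [0.006  0.0062] top 0.0248
side 76 mean [ 0.5705 -0.0663  0.0154] rect [ 0.5715 -0.0661] [0.024 0.02 ] long axis -2.55 sd [0.0049 0.0065] top 0.0253
top few 0
side few 1
32.9833
```

View pics/top5.png

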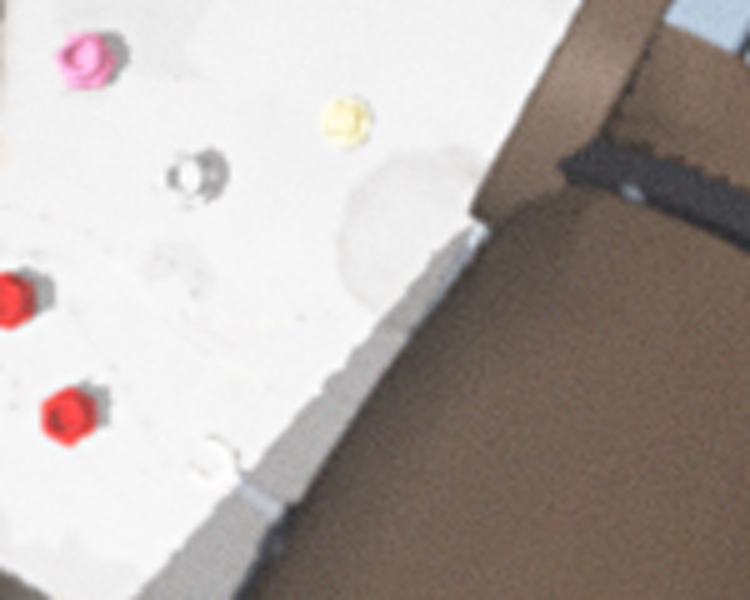

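Run:
```python
from h import *
print(pick_drop([.542,.007],0.,.024,.045,-.022))
print(pick_drop([.5725,-.0695],0.,.0135,.030,.025))
P=get_eef_pos(); move_linear([P[0],P[1],.40],.25); move_to([.55,-.45,.45],down(st.CY))
p=get_image("top");cv2.imwrite("pics/top6.png",cv2.resize(p["pixels"][190:310,190:340],(750,600),interpolation=cv2.INTER_CUBIC))
for t in("nipple_1_centre","plug_1_centre","basket_grip"):
  for d in tip_of(p,t):
    X=at_height(p,[px(d["point"])],.082 if t[0]=="b" else .02)[0][:2]; print(t,round(d["conf"],2),X.round(3),((X-st.B)@np.c_[st.ay,-st.ax]).round(3))
C,uv=cloud(p);col=p["pixels"][uv[:,1],uv[:,0]]
g=(np.hypot(*(C[:,:2]-st.B).T)<.04)&(C[:,2]>.075)&(C[:,2]<.1)&(col.max(1)<70);c,a,w=pca(C[g]);print("grip",g.sum(),c.round(4),a.round(3),C[g][:,2].max())
print(get_time())
```

```text
ft [1.  0.3 0.6]
w 0.0295 0.0299 [ 0.2  0.5 -1.2]
True
ft [ 0.9 -1.1  0.3]
w 0.0238 0.0237 [-0.5  0.1  0. ]
True
nipple_1_centre 0.68 [0.484 0.161] [-0.121  0.299]
nipple_1_centre 0.6 [0.429 0.065] [-0.121  0.189]
nipple_1_centre 0.55 [0.484 0.098] [-0.09   0.245]
nipple_1_centre 0.52 [0.59  0.054] [0.024 0.26 ]
nipple_1_centre 0.44 [ 0.444 -0.159] [0.003 0.002]
nipple_1_centre 0.43 [ 0.403 -0.137] [-0.043  0.001]
nipple_1_centre 0.39 [ 0.476 -0.145] [0.024 0.03 ]
plug_1_centre 0.44 [ 0.484 -0.145] [0.031 0.034]
basket_grip 0.92 [ 0.451 -0.161] [0.01  0.004]
grip 75 [ 0.4402 -0.1595  0.0887] 1.042 0.09458936549164414
55.4083
```

View pics/top6.png

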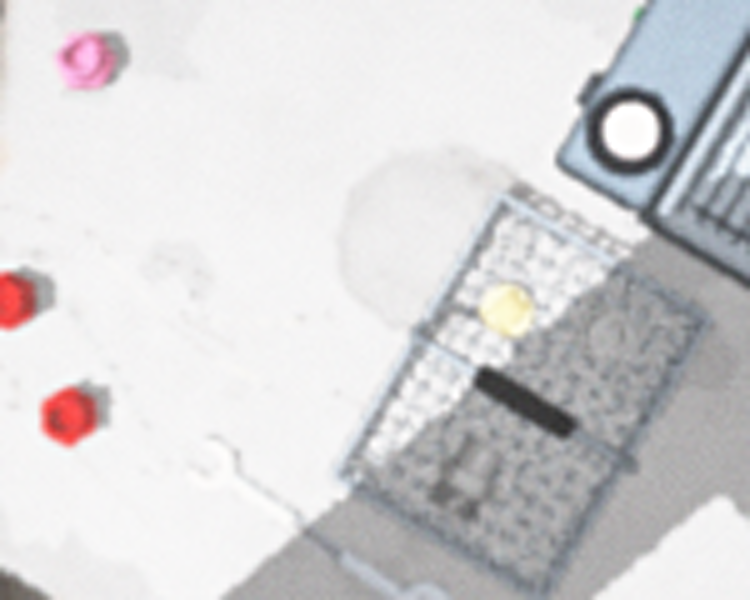

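The fittings in the basket: the lying nipple at (465,480), the plug at (505,305) and the standing nipple at about (610,325). I'll confirm that last one by depth, then carry the basket.

Run:
```python
from h import *;from st import *
for n in("top","side"):
    p=get_image(n);C,_=cloud(p)
    for nm,bx,by in(("A",.045,-.022),("L",-.042,0),("empty",-.045,-.03)):
        q=near(C,B+bx*ay-by*ax,.016,.012,.06); print(n,nm,len(q),q[:,2].max().round(3) if len(q) else 0, q.mean(0).round(3) if len(q) else 0)
q=down(CY)
move_to([*B,.25],q); move_linear([*B,.13],.15); move_linear([*B,.073],.06)
f0=get_ft_force(); close_gripper(60); print(get_width())
move_linear([*B,.085],.04); print(get_ft_force().round(1),get_torque().round(2))
move_linear([*B,.24],.10)
print(get_ft_force().round(1),get_width())
p=get_image("side"); cv2.imwrite("pics/side7.png",cv2.resize(p["pixels"][80:310,240:540],(780,598),interpolation=cv2.INTER_CUBIC))
```

```text
top A 108 0.044 [ 0.47  -0.2    0.028]
top L 111 0.036 [ 0.403 -0.137  0.027]
top empty 0 0 0
side A 93 0.041 [ 0.467 -0.195  0.028]
side L 68 0.034 [ 0.403 -0.133  0.026]
side empty 0 0 0
0.011662720523759369
[ 0.   0.5 -4. ] [-0.05 -0.07 -0.04]
[ 0.3 -0.3 -4.5] 0.011546599290593098
```

View pics/side7.png

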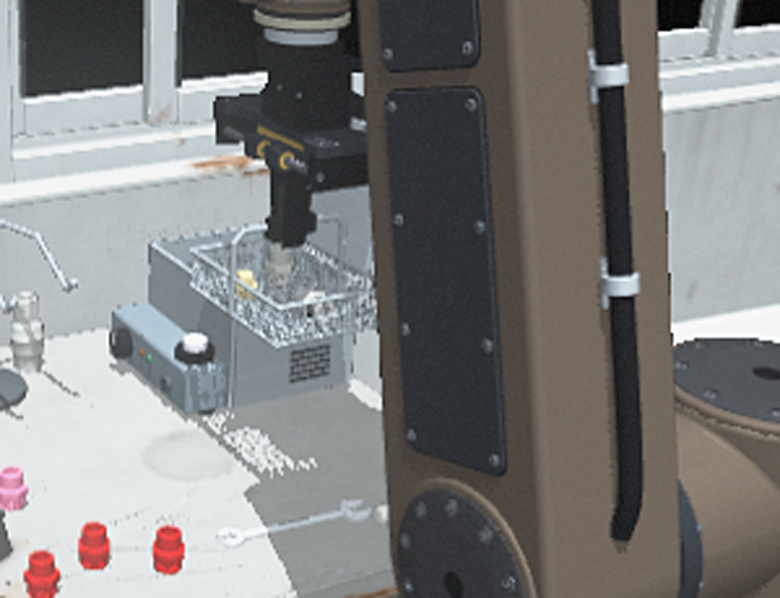

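The basket is level, loaded (about 4.2 N) and high enough to clear the rim. I'll carry it over and lower it.

Run:
```python
from h import *;from st import *
move_linear([*CH,.24],.10); sleep(.3)
move_linear([*CH,.19],.06); f0=get_ft_force(); print("z.19",f0.round(1))
z=.19; ok=True
while z>.104:
    z-=.008 if z>.125 else .002
    move_linear([*CH,z],.04); f=get_ft_force()
    if f[2]>-1.5 or np.hypot(*f[:2])>6: print("contact",round(z,3),f.round(1)); break
p=get_image("top"); cv2.imwrite("pics/top8.png",cv2.resize(p["pixels"][140:290,290:490],(800,600),interpolation=cv2.INTER_CUBIC)); print(get_time())
```

```text
z.19 [-0.5 -0.8 -3.9]
contact 0.106 [-4.3  2.7 12.6]
70.7083
```

View pics/top8.png

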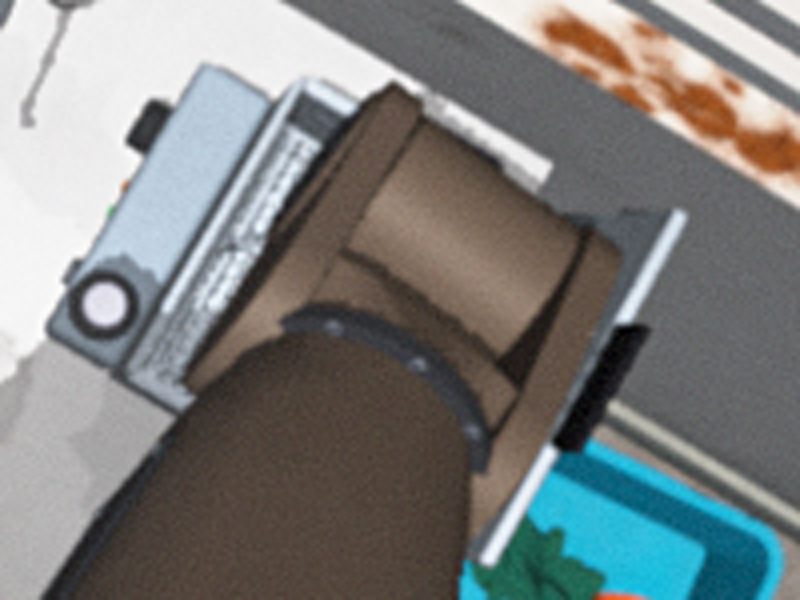

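Floor contact came at TCP z 0.106 (0.108 expected). I'll release, check the basket, then go behind the lid.

Run:
```python
from h import *;from st import *
open_gripper(); print(get_ft_force().round(1)); move_linear([*CH,.30],.12); move_linear([*CH,.45],.2)
P=CH+.17*ax; close_gripper(10); move_to([*P,.45],down(CY))
p=get_image("top"); cv2.imwrite("pics/top9.png",cv2.resize(p["pixels"][140:290,290:490],(800,600),interpolation=cv2.INTER_CUBIC))
C,uv=cloud(p);col=p["pixels"][uv[:,1],uv[:,0]]
g=(np.hypot(*(C[:,:2]-CH).T)<.04)&(C[:,2]>.11)&(C[:,2]<.14)&(col.max(1)<80);c,a,w=pca(C[g]);print("grip",g.sum(),c.round(4),a.round(3),C[g][:,2].max().round(3), get_time())
L=(C[:,:2]-CH)@np.c_[ax,ay]; m=(C[:,2]>.24)&(C[:,2]<.325)&(L[:,0]>.03)&(L[:,0]<.14)&(abs(L[:,1])<.11)
print("lid", m.sum(), np.percentile(L[m][:,0],[2,50,98]).round(3), C[m][:,2].max().round(3))
for t in("nipple_1_centre","plug_1_centre"):
  for d in tip_of(p,t):
    X=at_height(p,[px(d["point"])],.055)[0][:2]; print(t,round(d["conf"],2),((X-CH)@np.c_[ay,-ax]).round(3))
```

```text
[-0.4 -0.4  0.6]
grip 107 [ 0.5706 -0.3311  0.1227] 1.068 0.127 77.0417
lid 1471 [0.096 0.102 0.113] 0.31
nipple_1_centre 0.74 [-0.05   0.001]
nipple_1_centre 0.64 [-0.315  0.273]
nipple_1_centre 0.62 [-0.292  0.321]
nipple_1_centre 0.58 [-0.304  0.376]
plug_1_centre 0.66 [0.031 0.033]
```

View pics/top9.png

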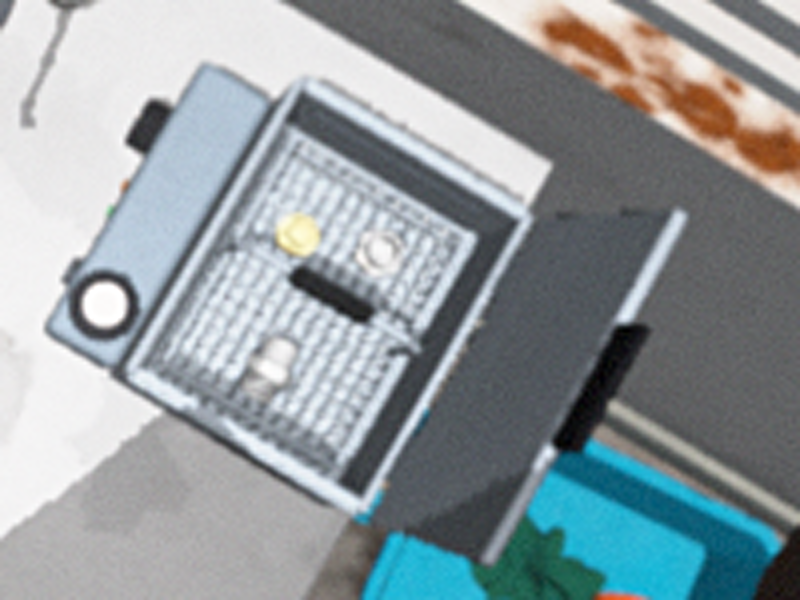

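The basket sits in the chamber with the plug at (297,232), the standing nipple at (380,250) and the lying nipple at (270,365). Now I'll push the lid shut.

Run:
```python
from h import *;from st import *
q=down(CY)
move_linear([*(CH+.17*ax),.285],.15)
print(get_ft_force().round(1))
for x in np.arange(.16,-.011,-.01):
    move_linear([*(CH+x*ax),.285],.06); f=get_ft_force(); print(round(x,2),(f[:2]@ax).round(1),f[2].round(1),end="; ")
    if np.linalg.norm(f)>20: print("STOP");break
x=get_eef_pos(); move_linear([x[0],x[1],.45],.2); sleep(2)
move_to([*(CH+[-.10,.16]),.45],q)
p=get_image("top"); cv2.imwrite("pics/top10.png",cv2.resize(p["pixels"][140:290,290:490],(800,600),interpolation=cv2.INTER_CUBIC))
C,uv=cloud(p);L=(C[:,:2]-CH)@np.c_[ax,ay]
for a,b in((-.07,-.03),(-.02,.02),(.03,.06)):
    m=(L[:,0]>a)&(L[:,0]<b)&(abs(L[:,1])<.08)&(C[:,2]<.3);print("lid z",a,np.median(C[m][:,2]).round(4))
col=p["pixels"][uv[:,1],uv[:,0]];w=(np.hypot(*(C[:,:2]-[.565,-.205]).T)<.03)&(C[:,2]>.07)&(C[:,2]<.095)&(col.min(1)>170); print("button",w.sum(),C[w].mean(0).round(4) if w.any() else 0,get_time())
```

```text
[ 0.1 -0.1  0. ]
0.16 -0.2 -0.0; 0.15 -0.6 0.2; 0.14 -0.0 0.3; 0.13 0.5 0.9; 0.12 0.6 -0.1; 0.11 -0.1 0.2; 0.1 -0.4 -0.4; 0.09 -0.1 0.2; 0.08 0.1 0.4; 0.07 0.0 0.0; 0.06 -0.1 0.2; 0.05 0.2 -0.4; 0.04 -0.0 0.1; 0.03 0.7 0.2; 0.02 -0.2 0.0; 0.01 0.2 0.0; -0.0 -0.3 -0.0; -0.01 0.2 0.9; lid z -0.07 0.1407
lid z -0.02 0.1417
lid z 0.03 0.1411
button 3 [ 0.5766 -0.2078  0.0806] 87.8833
```

View pics/top10.png

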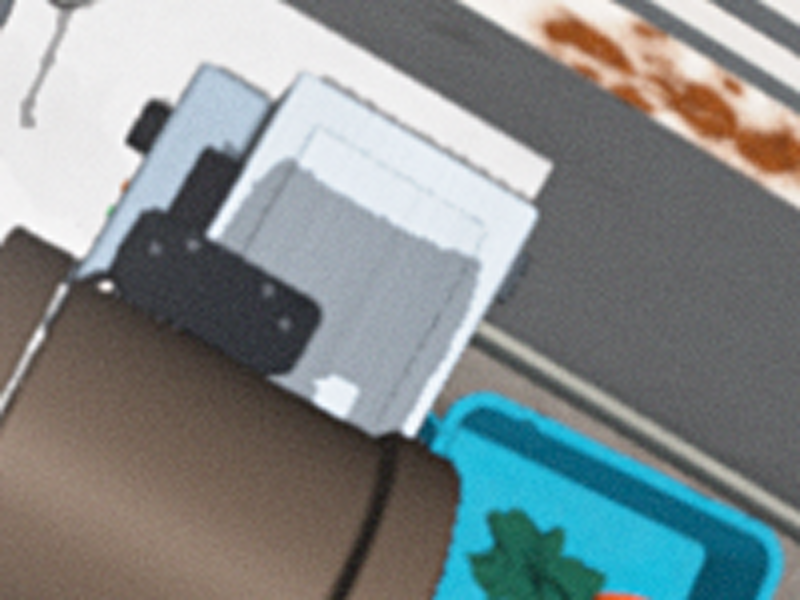

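The lid is flat at z 0.141 (130 rim + 10 plate), so it is shut. Now the button.

Run:
```python
from h import *;from st import *
X=np.array([.564,-.205]); q=down(CY)
print((X-CH)@np.c_[ax,ay],get_width())
move_to([*X,.25],q); move_linear([*X,.105],.1)
z=.096; f=get_ft_force(); print(f.round(1))
while z>.074:
    z-=.001; move_linear([*X,z],.03); f=get_ft_force(); print(round(z,3),f[2].round(1),end="; ")
    if f[2]>16: break
sleep(.3); print(get_ft_force().round(1),get_eef_pos())
move_linear([*X,.15],.08); move_linear([*X,.40],.2); move_to([.50,.05,.45],down(0))
p=get_image("top"); cv2.imwrite("pics/top11.png",cv2.resize(p["pixels"][140:290,290:490],(800,600),interpolation=cv2.INTER_CUBIC))
C,uv=cloud(p);L=(C[:,:2]-CH)@np.c_[ax,ay]
for a,b in((-.07,-.03),(.03,.06)):
    m=(L[:,0]>a)&(L[:,0]<b)&(abs(L[:,1])<.08);print("lid z",a,np.median(C[m][:,2]).round(4))
m=np.hypot(*(C[:,:2]-X).T)<.008;print("button z",np.median(C[m][:,2]).round(4),get_time())
```

```text
[-0.106623 -0.069315] 0.0002242672572285077
[-1.  -0.3 -0.5]
0.095 -0.2; 0.094 0.2; 0.093 2.2; 0.092 2.6; 0.091 2.5; 0.09 2.3; 0.089 3.8; 0.088 4.8; 0.087 7.3; 0.086 15.8; 0.085 24.5; [-3.9  1.1 24.6] [ 0.56419468 -0.20506171  0.08695655]
lid z -0.07 0.1407
lid z 0.03 0.1411
button z 0.0809 97.1167
```

View pics/top11.png

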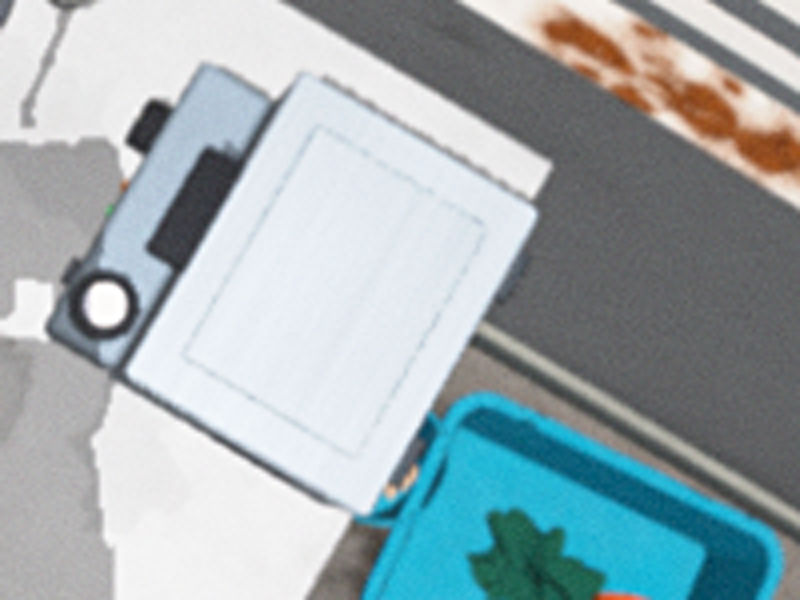

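The button took 2.2 N at first contact, rising to about 5 N over roughly 6 mm, then hit a hard stop: fully home. It is out again, the lid is flat and the arm is clear, so I'll hand in.

```bash
python3 -c "
from cell import *
print(finger_overhang() if callable(finger_overhang) else finger_overhang, get_time()); print(sign_off())"
```

```text
0.011 97.1167
the job is handed in; nothing more can be done
None
```

I finished every step and handed the job in at 97 s; `sign_off` reports no verdict.

**What I did:**
- I lifted the basket off the prongs and stood it on the bench.
- I put in the three fittings that were there: two hex nipples and one brass plug. One nipple was knocked over partway through, so I measured it again and picked it up lying down. I left the pink and red look-alikes alone.
- I carried the loaded basket level into the washer chamber, pushed the lid shut and pressed the start button.

**Last checks:**
- **Basket:** it touched the chamber floor 2 mm lower than expected. Its handgrip was within about 1 mm of my measured chamber centre, and all three fittings showed inside it in the last picture before the lid was shut.
- **Lid:** flat at 141 mm above the bench, which is the rim plus the plate thickness, so it is shut.
- **Button:** about 6 mm of travel, rising to about 5 N, then a hard stop at about 24 N. It sprang back afterwards.
- **Arm:** clear of everything at hand-in.

**One disagreement:** my fingertips met the button about 4 mm higher than its stated 78 mm, while the camera put its top at 81 mm. The travel and force still fit a full press.

I did not measure the spanner and valve bodies again at the end. Nothing I did came into contact with them as far as I could see.

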